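# Let the ink mixer's head down onto its tin by the ratchet crank

## Robot

A 6-joint arm with a two-finger parallel gripper is mounted at the origin on the work surface. World frame = base frame: x ahead of the robot, y to its left, z up, the work surface at z = 0. Lengths are in mm, angles in rad, forces in N, time in s.
With the tool pointing down it reaches from about 275 to 750 mm from the base axis. Payload 10.2 kg.
Tool frame: the origin (TCP) lies on the front face of the gripper's body, between the roots of the fingers; the fingertips stand 73 mm ahead of it and the grasp point (between the pads) lies 54 mm ahead of it; z points along the fingers, y is the line along which they close (so a half turn about z gives the same grasp; the last joint's range is limited). The gripper opens to 85 mm and grips with 20 to 120 N. Pads are 22 mm wide; open, the fingers measure 114 mm over their backs; the gripper's body (76 mm by 85 mm) begins 54 mm behind the grasp point. The pads swing forward as they close: fully open they stand 13 mm farther back than shut.
Start: joints at [1.014, 0.313, 1.498, -0, 1.331, -0.223], TCP at [172.022, 496.024, 303.894] pointing down, gripper open.
Joint ranges: [-2.94, 2.94], [-0.97, 2.17], [0.19, 2.56], [-1.23, 4.37], [0.02, 3.11], [-2.88, 2.88]. Speed limits (rad/s): [2.39, 2.39, 3.01, 3.14, 3.14, 3.14].

## Interface

Orientations are given as a unit quaternion [w, x, y, z].
In Python, from rig import * gives the robot as it stands.
- The arm moves only by the tool step_arm, never from a script. Its argument "plan" is a list of rows, each an object with "offset": the shift along the tool's x, y, z in cm, a list of three; "rot": the turn, a rotation vector about the tool's x, y, z in degrees, a list of three; "gripper": the finger opening in cm, from 0 to 8.54. In form: [{"offset": [x, y, z], "rot": [wx, wy, wz], "gripper": gripper}, ...]. A call has 1 to 12 rows; each row is the pose to reach, as a shift and turn from the pose commanded when the call began, along the tool's axes at that moment; what a row does not reach only later rows make up. A row lasts 1/10 s, in which the tool goes at most 50 mm and 8.59 degrees, less where a joint would pass 70% of its speed; a pose out of reach is approached as far as the arm can. A call with a gripper value outside its range is refused whole. The fingers move at their own pace and stop on an object; "squeeze" is the grip in N (left out, the last holds). Time passes only in rows, so rows that repeat a pose let the fingers close. It gives the time, the measured TCP pose, the force, the opening and the grip force at its end, in the units of the state.
- sense(): the state, without advancing time (a new reading comes with each control period).
- capture(name): name is "scene" or "top" or "wrist"; returns a dict with "color" (480x640x3 uint8, red, green, blue), "depth" (480x640 float32, mm along the optical axis (not along the pixel's ray), 0 where there is no reading), "vertical_fov" (degrees; the focal length in pixels is half the picture's height over the tangent of half this angle, whatever the lens; pixels are square), "cx", "cy" (the principal point, pixels), "k1" (the pictures are not rectified: a ray, as slopes to the right and down, at radius r is drawn at 1 + k1 r^2 times it, then the intrinsics apply), "rvec" (rotation vector, rad) and "tvec" (3), from world to camera coordinates, as OpenCV has them; the wrist camera has in their place "mount" (4x4, takes a point from camera to tool coordinates, whose origin is the TCP and whose axes are the flange's). Camera axes: x right, y down, z forward; pixel columns grow to the right and rows downward; lengths in mm; the calibration is good to about 2 mm. A picture is of the moment at which its call begins: read the wrist's pose just before it.
- finish_job(): hands the job in; it is judged then, once.
The state is a dict: "time_s": time; "joints": joint angles; "dq": joint speeds; "tau": joint torques, N m; "eef_pos": TCP position; "ee_rot": TCP orientation; "force": force on the tool from outside, world axes, zero at the start; "wrist_torque": the same for the moment, N m; "grip_width": opening from 0.0 (shut) to 1.0 (fully open); "grip_force": force on a finger pad.
Only numpy, scipy, OpenCV 4.12 (cv2) and the standard library are available. Lean on these libraries where they do the work, as an engineer would, in place of code of your own. Each camera call takes 0.05 s, during which the arm holds its last target. There are 200 camera calls.

## Task

The bench ink mixer's heavy head is hanging on its ratchet: throw the pawl lever over to the release side, take the crank handle and wind up just enough for the pawl to spring clear, then let the crank turn back slowly under the load until the cover is sitting on the tin below it with its own weight, and let go of the crank. Keep hold all the way down so that the head never runs away or slams, do not crank it hard down onto the tin, and leave the tins, the ink knife and the bottle where they stand.

Things in the scene. Friction and masses are not known exactly. Their poses are not given: they have to be found in the camera images.
- mixer: stand of the ink mixer, fixed: two grey feet 24 mm high, grey gear housing 150 (x) by 144 (y, -44 to 100) by 240 mm high with a square steel mast through it. Origin on the bench, z up. Crank and ratchet are on its -y face (dark plate to y = -50, z = 250 mm), head and tin on its +y side, 240 mm out. The crank shaft lies along y, 175 mm above the bench at x = 0
- crank (a joint): crank angle (rad). Growing = winding up = clockwise seen facing the crank (from the mixer's -y side; the top of the wheel moves to +x). 0.025 m of head travel per rad. The head's weight (2.4 to 3.6 kg) turns it back with 6 to 12 N at the handle: almost no friction, it runs away if let go with the pawl out; when the cover has landed, the pull is gone
- crank_handle (a point): middle of the black handle, a free-spinning sleeve 28 mm thick, 110 mm long, level along the mixer's y, on a crank of 80 mm radius; it runs in a clear vertical circle round the shaft at mixer y = -160 mm and starts on the +x side. A hand can hold it all the way round without turning. The crank arm's outer face is 60 mm from this point, towards the mixer
- wheel_centre (a point): centre of the steel ratchet wheel (12 saw teeth, 112 mm across, 14 mm thick) on the crank shaft at mixer (0, -58, 175) mm
- lever (a joint): pawl lever (rad): 0 = hold, leaning 0.40 rad from upright to the mixer's +x, over the wheel; 0.80 = release, leaning 0.40 to -x; stops at both ends; stays where put (2 to 5 N at the ball). It moves the pawl through a spring: with the lever over, the loaded pawl stays jammed in the teeth until the crank is wound up a little (under 0.1 rad), then springs out
- lever_tip (a point): centre of the black ball (24 mm) on the pawl lever, a 10 mm rod; 104 mm from its pin at mixer (-78, -64, 197) mm; it swings in the upright plane at mixer y = -64 mm. The space beside it and above the wheel is free
- pawl_nose (a point): nose of the hooked steel pawl that catches the ratchet teeth from above, on the same pin as the lever. 50 mm from wheel_centre when it is down in the teeth, about 77 mm when it has sprung clear
- head: the moving mixing head: mast, arm, white motor, shaft with toothed disc 80 mm below, and a flat round steel cover 168 mm across. Origin: centre of the cover's underside, at mixer (0, 240) mm; starts 225 to 255 mm above the bench and moves straight up and down
- cover_under (a point): centre of the flat underside of the head's cover
- tall_tin: open round copper-coloured ink tin, 150 mm across, 130 mm high, loose. Origin: centre of its underside. One of the three tins stands under the mixing head, the other two wait on the bench on the crank side; which is which varies
- tall_tin_rim (a point): centre of the tall tin's mouth, 130 mm above its underside
- low_tin: open round copper-coloured ink tin, 150 mm across, 100 mm high, loose. Origin: centre of its underside
- low_tin_rim (a point): centre of the low tin's mouth, 100 mm above its underside
- ink_knife: ink knife (spatula), 260 mm long, lying on the bench on the crank side of the mixer; origin under its middle; leave alone
- wash_bottle: white wash bottle, 64 mm across, 170 mm high, standing on the bench; origin under its centre; leave alone
- middle_tin: open round copper-coloured ink tin, 150 mm across, 115 mm high, loose. Origin: centre of its underside
- middle_tin_rim (a point): centre of the middle tin's mouth, 115 mm above its underside
There are look-alikes about, which are no part of the job. Leave any blue look-alike of the tall_tin alone.

How it is judged:
By the outcome, as a careful person would: the job done as asked, in the order asked, and still so for the second after the job is handed in, with the robot touching nothing.
It also fails if it takes over 67 s, if anything falls off the work surface, if the arm or the gripper's body presses on something with over 40 N, if the wrist force passes 120 N, or if a joint passes its speed limit or range.

## Working session

There is one attempt and no reset: what is moved stays moved. The work goes in short steps, Python scripts to look and compute and a tool call to move; the robot and the scene stay as the last step left them, time stands still between calls to the robot, and variables do not carry over. Pictures are saved under pics/ and viewed, at most 10 in all, crops included, and the job is handed in when it is done.

Besides the shell and the picture viewer there is one more tool, called after "Emit:" as a command line: name --argument value ..., lists and objects as JSON in quotes. step_arm: Moves the arm, as the interface text tells. Its arguments: {"type":"object","properties":{"plan":{"type":"array"},"squeeze":{"type":"number"}},"required":["plan"]}

```bash
mkdir -p pics; cat > h.py <<'E'
from rig import *
import numpy as np, cv2
from scipy.spatial.transform import Rotation as R
def K(c):
    f=240/np.tan(np.radians(c["vertical_fov"]/2)); return f
def cam2world(c,s=None):
    if "mount" in c:
        q=s["ee_rot"]; T=np.eye(4); T[:3,:3]=R.from_quat([q[1],q[2],q[3],q[0]]).as_matrix(); T[:3,3]=s["eef_pos"]
        return T@np.array(c["mount"])
    T=np.eye(4); T[:3,:3]=R.from_rotvec(np.ravel(c["rvec"])).as_matrix(); T[:3,3]=np.ravel(c["tvec"]); return np.linalg.inv(T)
def cloud(c,s=None):
    f=K(c); v,u=np.mgrid[0:480,0:640].astype(float)
    p=np.stack([u.ravel(),v.ravel()],1)[:,None]
    Km=np.array([[f,0,c["cx"]],[0,f,c["cy"]],[0,0,1.]])
    n=cv2.undistortPoints(p,Km,np.array([c["k1"],0,0,0,0.]))[:,0]
    d=c["depth"].reshape(-1); P=np.c_[n*d[:,None],d]
    T=cam2world(c,s); W=P@T[:3,:3].T+T[:3,3]; W[d==0]=np.nan
    return W.reshape(480,640,3)
def proj(c,P,s=None):
    f=K(c);T=np.linalg.inv(cam2world(c,s));P=np.atleast_2d(P)@T[:3,:3].T+T[:3,3]
    n=P[:,:2]/P[:,2:];r2=(n**2).sum(1,keepdims=True);n=n*(1+c["k1"]*r2);return n*f+[c["cx"],c["cy"]]
def save(c,n): cv2.imwrite(f"pics/{n}.png",c["color"][...,::-1])
E
python3 - <<'E'
from h import *
s=sense();print({k:np.round(v,3).tolist() for k,v in s.items()})
for n in("scene","top"):
    c=capture(n);save(c,n+"0");W=cloud(c);np.savez(n+"0.npz",W=W,**c)
    print(n,cam2world(c)[:3,3].round(),K(c),c["k1"])
a=cv2.imread("pics/scene0.png");b=cv2.imread("pics/top0.png")
E
```

```text
{'time_s': 0.0, 'joints': [1.014, 0.313, 1.498, 0.0, 1.331, -0.223], 'dq': [0.002, -0.0, -0.0, 0.001, -0.001, 0.0], 'tau': [0.0, -41.228, -25.974, -0.0, 0.004, 0.0], 'eef_pos': [171.925, 495.874, 303.311], 'ee_rot': [-0.0, 0.166, 0.986, -0.001], 'force': [-0.451, -0.805, -0.826], 'wrist_torque': [-0.016, 0.038, -0.024], 'grip_force': 0.0, 'grip_width': 1.001}
scene [1548. -103. 1175.] 581.7080311411233 -0.030145400649213748
top [ 423.  -86. 1530.] 561.3829793398481 -0.0424438206240077
```

View pics/scene0.png

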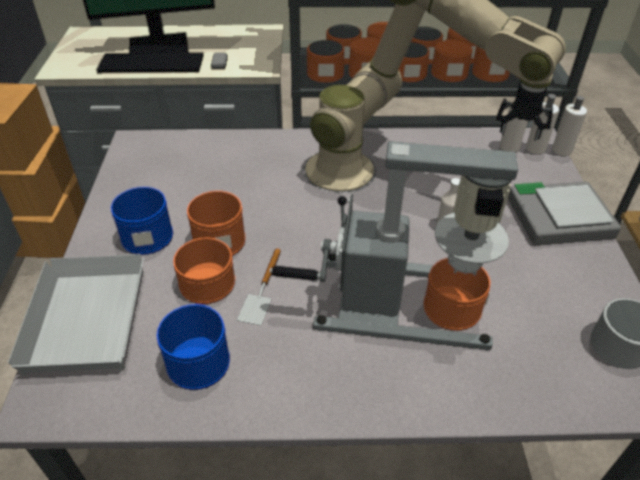

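View pics/top0.png

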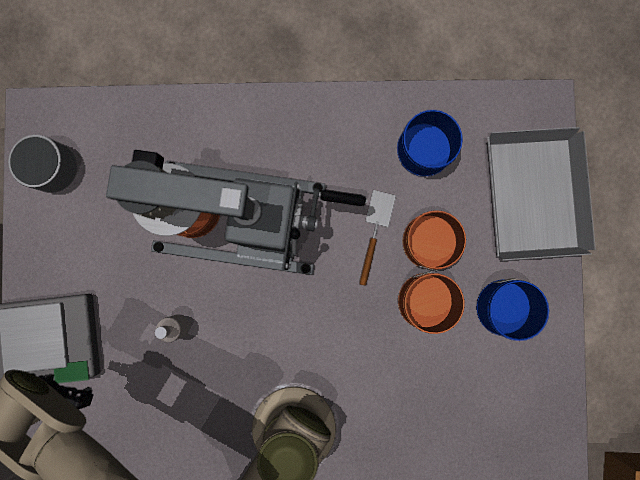

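The scene view shows the mixer (about 375,250) with an orange tin under its head at (457,292). The crank handle is black at (297,272), the lever ball is at (342,201), and the robot is behind. In the top view the crank side faces image-right (-y), with the handle at (345,198). The blue tins are look-alikes.

```bash
python3 - <<'E'
from h import *
S=dict(np.load("scene0.npz"));T=dict(np.load("top0.npz"))
for n,c in(("scene",S),("top",T)):
    W=c["W"]
    pts={"scene":[(375,232),(390,225),(457,292),(342,201),(297,272),(400,150),(328,262),(270,265),(320,320),(488,340),(470,240)],"top":[(270,215),(345,198),(318,187),(295,233),(308,210),(230,197),(308,268),(158,246),(200,222),(150,218)]}[n]
    for u,v in pts: print(n,u,v,W[v,u].round(0))
# housing top
P=np.concatenate([S["W"].reshape(-1,3),T["W"].reshape(-1,3)])
C=np.concatenate([S["color"].reshape(-1,3),T["color"].reshape(-1,3)]).astype(int)
m=(abs(P[:,2]-240)<6)&(abs(P[:,0]-520)<200)&(abs(P[:,1]-20)<250)
Q=P[m];print(len(Q),np.percentile(Q,[1,10,50,90,99],axis=0).round())
r=cv2.minAreaRect(Q[:,:2].astype(np.float32));print(r)
# black handle
b=(C.max(1)<45)&(P[:,2]>120)&(P[:,2]<230)&(P[:,1]<-20)&(P[:,1]>-300)&(P[:,0]>350)&(P[:,0]<800)
H=P[b];print(len(H),np.percentile(H,[2,50,98],axis=0).round())
E
```

```text
scene 375 232 [561.  51. 243.]
scene 390 225 [578.  81. 280.]
scene 457 292 [546. 287.   7.]
scene 342 201 [515. -25. 299.]
scene 297 272 [ 610. -132.  161.]
scene 400 150 [565.  86. 478.]
scene 328 262 [441. -51.  18.]
scene 270 265 [ 453. -210.   21.]
scene 320 320 [653. -78.  32.]
scene 488 340 [718. 327.  29.]
scene 470 240 [609. 262. 260.]
top 270 215 [554.  36. 237.]
top 345 198 [ 600. -141.  162.]
top 318 187 [648. -75.  30.]
top 295 233 [507. -25. 303.]
top 308 210 [590. -46.  -1.]
top 230 197 [565.  88. 477.]
top 308 268 [431. -45.  29.]
top 158 246 [496. 357.  28.]
top 200 222 [561. 249.   6.]
top 150 218 [549. 308. 257.]
4886 [[479. -21. 234.]
 [497.  -2. 237.]
 [558.  41. 240.]
 [620. 112. 243.]
 [635. 135. 245.]]
((535.1529541015625, 55.19915008544922), (167.94613647460938, 203.16455078125), 84.87963104248047)
1073 [[ 527. -188.  143.]
 [ 606. -124.  162.]
 [ 627.  -22.  209.]]
```

```bash
python3 - <<'E'
from h import *
from scipy.optimize import least_squares
S=dict(np.load("scene0.npz"));T=dict(np.load("top0.npz"))
P=np.concatenate([S["W"].reshape(-1,3),T["W"].reshape(-1,3)])
C=np.concatenate([S["color"].reshape(-1,3),T["color"].reshape(-1,3)]).astype(int)
src=np.r_[np.zeros(480*640),np.ones(480*640)]
ok=np.isfinite(P[:,0]);P=P[ok];C=C[ok];src=src[ok]
x0=np.array([557,14,np.radians(-9)])
for it in range(6):
    c,s=np.cos(x0[2]),np.sin(x0[2]);D=P[:,:2]-x0[:2];L=np.c_[D@[c,s],D@[-s,c],P[:,2]]
    tol=15 if it<3 else 7
    px=(abs(L[:,0]-75)<tol)&(L[:,1]>-35)&(L[:,1]<90)&(L[:,2]>60)&(L[:,2]<225)
    ball=(np.linalg.norm(L-[-37.5,-64,292.8],axis=1)<(35 if it<3 else 20))&(C.max(1)<70)
    cov=(abs(np.hypot(L[:,0],L[:,1]-240)-84)<tol)&(L[:,2]>215)&(L[:,2]<275)&(C.min(1)>110)
    h=(C.max(1)<60)&(abs(L[:,0]-78)<22)&(L[:,1]<-112)&(L[:,1]>-208)&(L[:,2]>120)&(L[:,2]<230)
    def f(p,full=False):
        c,s=np.cos(p[2]),np.sin(p[2]);g=lambda m:(lambda D:np.c_[D@[c,s],D@[-s,c],P[m][:,2]])(P[m][:,:2]-p[:2])
        A=g(px)[:,0]-75; B=np.linalg.norm(g(ball)-[-37.5,-64,292.8],axis=1)-12
        G=g(h); a=p[3];Hh=np.hypot(G[:,0]-80*np.cos(a),G[:,2]-175+80*np.sin(a))-14
        E=g(cov);E=np.hypot(E[:,0],E[:,1]-240)-84
        if full: print([(len(x),np.median(x).round(1),x.std().round(1)) for x in(A,B,Hh,E)],"ball mean",g(ball).mean(0).round(1),"h med",np.median(G,0).round(1))
        return np.concatenate([x/np.sqrt(max(len(x),1)) for x in(A,B,Hh)])
    r=least_squares(f,np.r_[x0[:3],0.],loss="soft_l1");x0=r.x[:3]
    print(r.x.round(3),np.degrees(r.x[2]).round(2))
f(r.x,True)
c,s=np.cos(x0[2]),np.sin(x0[2]);D=P[:,:2]-x0[:2];L=np.c_[D@[c,s],D@[-s,c],P[:,2]]
np.savez("mix.npz",p=r.x)
q=lambda m:np.percentile(L[m],[1,50,99],axis=0).round(0).tolist()
print("handle",q((C.max(1)<60)&(L[:,1]<-95)&(L[:,1]>-240)&(L[:,2]>100)&(L[:,2]<260)&(abs(L[:,0]-80)<40)))
R_=np.hypot(L[:,0],L[:,1]-240)
print("cover",q((R_<82)&(R_>60)&(L[:,2]>215)&(L[:,2]<275)))
o=(C[:,0]>1.6*C[:,2])&(C[:,0]>80)
m=o&(R_<90)&(L[:,2]>60);print("tin z pct",np.percentile(L[m][:,2],[50,80,90,95,98,99.5]).round(1), q(m))
for k,(a,b) in {"tinA":(435,240),"tinB":(431,303)}.items():
    w=T["W"][b-40:b+40,a-40:a+40].reshape(-1,3);cc=T["color"][b-40:b+40,a-40:a+40].reshape(-1,3).astype(int);w=w[(cc[:,0]>1.6*cc[:,2])];w=w[np.isfinite(w[:,0])]
    print(k,np.percentile(w[:,2],[50,80,90,95,98,99.5]).round(1),w.mean(0).round())
m=(C.max(1)<60)&(L[:,2]>280)&(L[:,2]<320)&(abs(L[:,0])<80)&(abs(L[:,1]+64)<30);print("ball",m.sum(),q(m))
# mast & obstacles above crank side
m=(L[:,2]>255)&(L[:,1]<60)&(abs(L[:,0])<120)&(L[:,1]>-250);print("high",q(m))
m=(L[:,2]>255)&(abs(L[:,0])<60)&(L[:,1]>10)&(L[:,1]<200)&(L[:,2]<430);print("mast",q(m))
m=(L[:,2]>440)&(abs(L[:,0])<80)&(L[:,1]<400);print("arm",q(m))
E
```

```text
[ 5.52799e+02  3.51050e+01 -1.49000e-01  3.60000e-02] -8.53
[ 5.52722e+02  3.49310e+01 -1.54000e-01  3.50000e-02] -8.84
[ 5.52722e+02  3.49290e+01 -1.54000e-01  3.50000e-02] -8.84
[ 5.52906e+02  3.50710e+01 -1.52000e-01  3.60000e-02] -8.69
[ 5.52908e+02  3.50770e+01 -1.52000e-01  3.60000e-02] -8.69
[ 5.52908e+02  3.50760e+01 -1.52000e-01  3.60000e-02] -8.69
[(2472, np.float64(-0.1), np.float64(2.0)), (149, np.float64(0.2), np.float64(2.1)), (814, np.float64(-0.8), np.float64(5.6)), (506, np.float64(-3.2), np.float64(3.0))] ball mean [-34.9 -65.  299.7] h med [  79.6 -160.   161.2]
handle [[55.0, -216.0, 147.0], [79.0, -159.0, 161.0], [91.0, -96.0, 169.0]]
cover [[-77.0, 161.0, 253.0], [-8.0, 226.0, 259.0], [80.0, 315.0, 265.0]]
tin z pct [ 91.6 110.2 114.8 116.5 118.1 119.9] [[-66.0, 161.0, 61.0], [53.0, 219.0, 92.0], [82.0, 305.0, 119.0]]
tinA [  8.9  73.3  97.  101.9 118.9 131.6] [ 495. -383.   30.]
tinB [  9.7  94.3 122.9 129.5 132.2 134. ] [ 340. -370.   39.]
ball 145 [[-48.0, -75.0, 290.0], [-34.0, -65.0, 300.0], [-25.0, -53.0, 308.0]]
high [[-48.0, -71.0, 257.0], [15.0, 41.0, 395.0], [35.0, 60.0, 480.0]]
mast [[-54.0, 24.0, 256.0], [17.0, 68.0, 280.0], [53.0, 199.0, 427.0]]
arm [[-39.0, 28.0, 443.0], [10.0, 170.0, 476.0], [51.0, 286.0, 481.0]]
```

```bash
cat >> h.py <<'E'
MX=np.load("mix.npz")["p"]; cy,sy=np.cos(MX[2]),np.sin(MX[2])
def m2w(L): L=np.atleast_2d(L).astype(float); return np.c_[MX[0]+L[:,0]*cy-L[:,1]*sy, MX[1]+L[:,0]*sy+L[:,1]*cy, L[:,2]]
def w2m(P): D=np.atleast_2d(P)[:,:2]-MX[:2]; return np.c_[D@[cy,sy],D@[-sy,cy],np.atleast_2d(P)[:,2]]
def handle(a,y=-160): return np.array([80*np.cos(a),y,175-80*np.sin(a)])  # a = below horizontal
def goal(s):  # tool down, tool y along mixer x
    y=np.array([cy,sy,0]);z=np.array([0,0,-1.]);return np.c_[np.cross(y,z),y,z]
def rel(s,pw): # offset cm, rot deg for TCP world target
    q=s["ee_rot"];A=R.from_quat([q[1],q[2],q[3],q[0]])
    return (A.inv().apply(np.ravel(pw)-s["eef_pos"])/10).round(2),np.degrees((A.inv()*R.from_matrix(goal(s))).as_rotvec()).round(1)
E
python3 - <<'E'
from h import *
from scipy.optimize import least_squares
S=dict(np.load("scene0.npz"));T=dict(np.load("top0.npz"))
for n,c in(("scene",S),("top",T)):
    L=w2m(c["W"].reshape(-1,3));C=c["color"].reshape(-1,3).max(1)
    m=(C<60)&(L[:,1]<-115)&(L[:,1]>-205)&(abs(L[:,0]-78)<25)&(L[:,2]>120)&(L[:,2]<200)
    G=L[m];f=lambda p:np.hypot(G[:,0]-p[0],G[:,2]-p[1])-14
    r=least_squares(f,[78,G[:,2].max()-16],loss="soft_l1",f_scale=2)
    print(n,m.sum(),r.x.round(1),np.hypot(r.x[0],r.x[1]-175),np.arctan2(175-r.x[1],r.x[0]),np.abs(f(r.x)).mean())
    yy=L[(C<60)&(abs(L[:,0]-78)<25)&(L[:,2]>130)&(L[:,2]<190)][:,1];print(np.percentile(yy[(yy<-90)&(yy>-230)],[1,99]))
c=S;img=c["color"][...,::-1].copy()
for L,col in([-37.5,-64,292.8],(0,255,0)),([-118.5,-64,292.8],(255,255,0)),(handle(.25),(0,255,255)),([0,-58,175],(0,0,255)),([0,240,250],(255,0,255)),([-78,-64,197],(0,255,255)):
    u=proj(c,m2w(L))[0].round().astype(int);cv2.circle(img,tuple(map(int,u)),1,col,-1);print(L,u)
cv2.imwrite("pics/crop.png",cv2.resize(img[180:340,240:520],None,fx=2.8,fy=2.8,interpolation=cv2.INTER_CUBIC))
s=sense();print(rel(s,[300,300,420]),rel(s,[400,-20,420]),rel(s,m2w([10,-64,380])),m2w([10,-64,380]))
E
```

```text
scene 351 [ 74.2 150.6] 78.11253021377918 0.317168602361502 1.8316939257010443
[-215.38915433  -98.65738696]
top 418 [ 76.  150.5] 79.81621034078734 0.31250782720176795 1.8216785028358133
[-215.34392004  -91.02527591]
[-37.5, -64, 292.8] [343 201]
[-118.5, -64, 292.8] [346 180]
[  77.51299374 -160.          155.20768326] [296 272]
[0, -58, 175] [342 248]
[0, 240, 250] [472 237]
[-78, -64, 197] [343 220]
(array([-18.51, -14.33, -11.65]), array([-0.1,  0. , 79.6])) (array([-38.44, -41.29, -11.62]), array([-0.1,  0. , 79.6])) (array([-53.23, -37.18,  -7.63]), array([-0.1,  0. , 79.6])) [[553.12806402 -29.69968376 380.        ]]
```

View pics/crop.png

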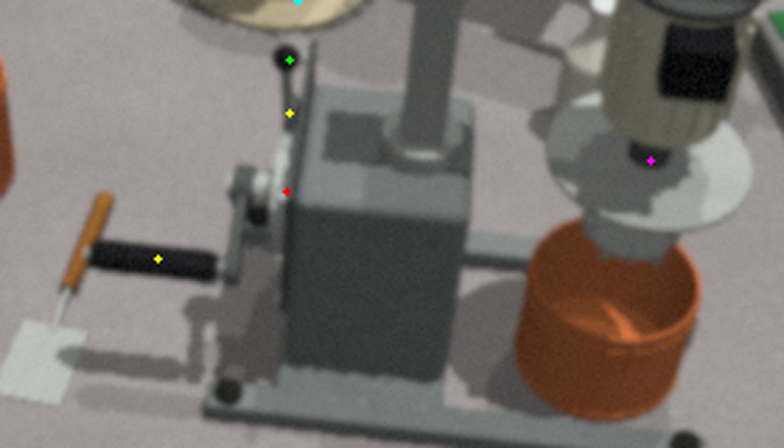

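Candidates for the black parts in the scene view:
- crank handle at (297,272)
- lever ball at (342,201)
- motor box at (490,200)
- foot bolts at (320,320)

The crop confirms that the handle and ball sit where the model predicts. The tin under the head has its rim at about 116 mm, so it is the middle tin. I'm moving to the lever now.

Emit:
step_arm --plan '[{"offset": [-2.3, -1.8, -1.5], "rot": [0, 0, 7], "gripper": 0}, {"offset": [-4.6, -3.6, -3], "rot": [0, 0, 14], "gripper": 0}, {"offset": [-7, -5.4, -4.5], "rot": [0, 0, 21], "gripper": 0}, {"offset": [-9.3, -7.2, -6], "rot": [0, 0, 28], "gripper": 0}, {"offset": [-11.6, -9, -7.5], "rot": [0, 0, 35], "gripper": 0}, {"offset": [-14, -10.8, -9], "rot": [0, 0, 42], "gripper": 0}, {"offset": [-16.3, -12.6, -10.5], "rot": [0, 0, 49], "gripper": 0}, {"offset": [-18.5, -14.4, -11.7], "rot": [0, 0, 56], "gripper": 0}, {"offset": [-21.8, -18.9, -11.7], "rot": [0, 0, 62], "gripper": 0}, {"offset": [-25.1, -23.4, -11.7], "rot": [0, 0, 68], "gripper": 0}, {"offset": [-28.4, -27.9, -11.7], "rot": [0, 0, 74], "gripper": 0}, {"offset": [-31.8, -32.4, -11.7], "rot": [0, 0, 79.6], "gripper": 0}]'

```text
time_s: 1.3
eef_pos: [359.0, 106.5, 420.9]
ee_rot: [0.0, 0.76, 0.65, 0.0]
force: [1.7, 0.3, 0.0]
grip_width: 0.001
grip_force: 0.0
```

```bash
python3 - <<'E'
from h import *
s=sense();print(s["time_s"],s["eef_pos"],s["force"],s["joints"]);print(rel(s,m2w([12,-64,400])),rel(s,m2w([12,-64,352])),rel(s,m2w([-5,-64,352])),w2m(s["eef_pos"]))
E
```

```text
1.3 [358.95153678 106.54832671 420.86045624] [1.70371681 0.26189371 0.0466491 ] [-2.72993663e-02 -9.58992771e-02  1.65568971e+00  3.59007874e-05
  1.58163796e+00  1.28779064e-01]
(array([-10.44,  21.5 ,   2.09]), array([ 0. , -0. , -0.3])) (array([-10.44,  21.5 ,   6.89]), array([ 0. , -0. , -0.3])) (array([-10.45,  19.8 ,   6.89]), array([ 0. , -0. , -0.3])) [[-202.52527298   41.36153201  420.86045624]]
```

Emit:
step_arm --plan '[{"offset": [-3, 2, 0], "rot": [0, 0, 0], "gripper": 0}, {"offset": [-6, 5, 0], "rot": [0, 0, 0], "gripper": 0}, {"offset": [-9, 8, 0], "rot": [0, 0, 0], "gripper": 0}, {"offset": [-10.4, 12, 0], "rot": [0, 0, 0], "gripper": 0}, {"offset": [-10.4, 16, 0], "rot": [0, 0, 0], "gripper": 0}, {"offset": [-10.4, 19.5, 1], "rot": [0, 0, 0], "gripper": 0}, {"offset": [-10.4, 21.5, 2], "rot": [0, 0, 0], "gripper": 0}, {"offset": [-10.4, 21.5, 4], "rot": [0, 0, 0], "gripper": 0}, {"offset": [-10.4, 21.5, 6], "rot": [0, 0, 0], "gripper": 0}, {"offset": [-10.4, 21.5, 7], "rot": [0, 0, 0], "gripper": 0}, {"offset": [-10.4, 21, 7], "rot": [0, 0, 0], "gripper": 0}]'

```text
time_s: 2.4
eef_pos: [550.6, -26.3, 349.6]
ee_rot: [-0.001, 0.759, 0.651, -0.001]
force: [-0.2, 0.2, 0.4]
grip_width: -0.004
grip_force: 0.0
```

```bash
python3 - <<'E'
from h import *
s=sense();print(s["time_s"],w2m(s["eef_pos"]),s["force"])
c=capture("scene");save(c,"s1")
cv2.imwrite("pics/c1.png",cv2.resize(c["color"][130:340,240:520,::-1],None,fx=2.4,fy=2.4,interpolation=cv2.INTER_CUBIC))
E
```

```text
2.4 [[  7.00370012 -60.97592954 349.56222575]] [-0.20985816  0.1866373   0.40418076]
```

View pics/c1.png

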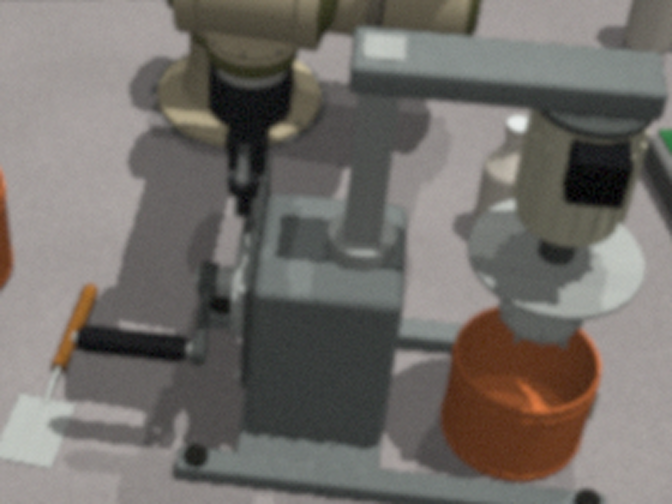

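The fingers hang just on the +x side of the ball, which is hidden behind the fingertips at about (247,205). I'm pushing the lever over.

Emit:
step_arm --plan '[{"offset": [-0.2, -1.0, 0], "rot": [0, 0, 0], "gripper": 0}, {"offset": [-0.2, -2, 0], "rot": [0, 0, 0], "gripper": 0}, {"offset": [-0.2, -3, 0], "rot": [0, 0, 0], "gripper": 0}, {"offset": [-0.2, -4, 0], "rot": [0, 0, 0], "gripper": 0}, {"offset": [-0.2, -5, 0], "rot": [0, 0, 0], "gripper": 0}, {"offset": [-0.2, -6, 0], "rot": [0, 0, 0], "gripper": 0}, {"offset": [-0.2, -7, 0], "rot": [0, 0, 0], "gripper": 0}, {"offset": [-0.2, -8, 0], "rot": [0, 0, 0], "gripper": 0}, {"offset": [-0.2, -9, 0], "rot": [0, 0, 0], "gripper": 0}, {"offset": [-0.2, -9.5, 0], "rot": [0, 0, 0], "gripper": 0}, {"offset": [-0.2, -9.8, 0], "rot": [0, 0, 0], "gripper": 0}]'

```text
time_s: 3.55
eef_pos: [453.3, -13.3, 350.6]
ee_rot: [-0.0, 0.759, 0.651, -0.0]
force: [4.2, -1.3, -4.1]
grip_width: 0.002
grip_force: 2.4
```

```bash
python3 - <<'E'
from h import *
s=sense();print(s["time_s"],w2m(s["eef_pos"]),s["force"])
c=capture("top");W=w2m(cloud(c).reshape(-1,3));C=c["color"].reshape(-1,3).max(1)
c=capture("scene");W=w2m(cloud(c).reshape(-1,3));C=c["color"].reshape(-1,3).max(1)
m=(C<60)&(abs(W[:,1]+64)<20)&(W[:,2]>270)&(W[:,2]<320);print(m.sum(),np.percentile(W[m],[2,50,98],axis=0).round())
E
```

```text
3.55 [[-91.20052017 -62.91614275 350.6015039 ]] [ 4.2447597  -1.26112503 -4.13786318]
56 [[-88. -72. 285.]
 [-80. -64. 299.]
 [-75. -56. 311.]]
```

Emit:
step_arm --plan '[{"offset": [0, -0.2, 0], "rot": [0, 0, 0], "gripper": 0}, {"offset": [0, -0.3, 0], "rot": [0, 0, 0], "gripper": 0}, {"offset": [0, -0.4, 0], "rot": [0, 0, 0], "gripper": 0}]'

```text
time_s: 3.95
eef_pos: [450.4, -12.9, 350.8]
ee_rot: [0.001, 0.759, 0.651, 0.001]
force: [11.5, -1.2, -7.3]
grip_width: -0.001
grip_force: 6.2
```

Emit:
step_arm --plan '[{"offset": [0, 1, 0], "rot": [0, 0, 0], "gripper": 0}, {"offset": [0, 2.5, -1], "rot": [0, 0, 0], "gripper": 0}, {"offset": [0, 2.5, -4], "rot": [0, 0, 0], "gripper": 0}, {"offset": [-2, 4, -6], "rot": [0, 0, 0], "gripper": 0}, {"offset": [-5, 6, -6], "rot": [0, 0, 0], "gripper": 6.5}, {"offset": [-8, 9, -6], "rot": [0, 0, 0], "gripper": 6.5}, {"offset": [-10.2, 12, -5], "rot": [0, 0, 0], "gripper": 6.5}, {"offset": [-10.2, 15, -2], "rot": [0, 0, 0], "gripper": 6.5}, {"offset": [-10.2, 17, 1], "rot": [0, 0, 0], "gripper": 6.5}, {"offset": [-10.2, 17, 4], "rot": [0, 0, 0], "gripper": 6.5}]'

```text
time_s: 4.95
eef_pos: [603.8, -139.9, 308.3]
ee_rot: [-0.001, 0.759, 0.651, -0.001]
force: [0.1, 0.9, 0.0]
grip_width: 0.764
grip_force: 0.0
```

```bash
python3 - <<'E'
from h import *
s=sense();print(s["time_s"],w2m(s["eef_pos"]),s["force"],s["grip_width"])
for n in("scene","top"):
    c=capture(n);W=w2m(cloud(c).reshape(-1,3));C=c["color"].reshape(-1,3).max(1)
    m=(C<70)&(abs(W[:,1]+64)<20)&(W[:,2]>275)&(W[:,2]<312)&(abs(W[:,0]+80)<70);print(n,m.sum(),np.percentile(W[m],[2,50,98],axis=0).round() if m.sum() else 0)
print(rel(s,m2w([76,-165,204])))
c=capture("scene");img=c["color"][110:320,240:480,::-1]
cv2.imwrite("pics/c2.png",cv2.resize(img,None,fx=2.5,fy=2.5,interpolation=cv2.INTER_CUBIC))
E
```

```text
4.95 [[  76.68592715 -165.24285896  308.28299926]] [0.14206271 0.94814814 0.01855576] 0.7635936847958319
scene 68 [[-127.  -75.  288.]
 [-113.  -65.  299.]
 [-106.  -55.  307.]]
top 0 0
(array([ 0.02, -0.04, 10.43]), array([-0.1, -0. , -0. ]))
```

View pics/c2.png

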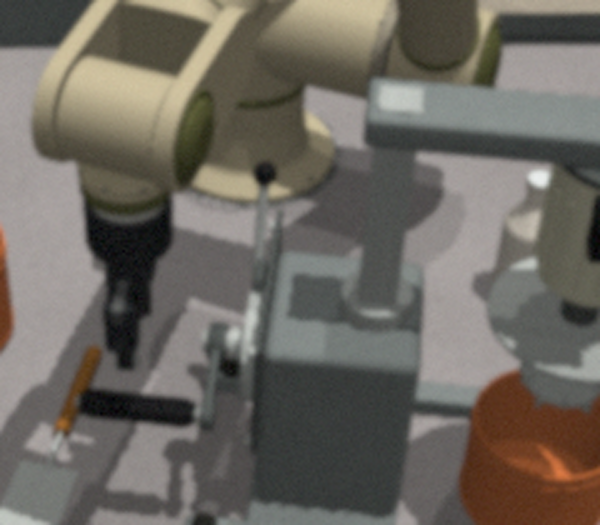

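The lever ball has moved to about x = -117 mm, which is the release side (crop pixel 265,172). The gripper is over the handle. I'm descending and gripping.

Emit:
step_arm --plan '[{"offset": [0, 0, 3], "rot": [0, 0, 0], "gripper": 6.5}, {"offset": [0, 0, 6], "rot": [0, 0, 0], "gripper": 6.5}, {"offset": [0, -0.05, 8.5], "rot": [0, 0, 0], "gripper": 6.5}, {"offset": [0, -0.05, 10], "rot": [0, 0, 0], "gripper": 6.5}, {"offset": [0, -0.05, 10.4], "rot": [0, 0, 0], "gripper": 6.5}, {"offset": [0, -0.05, 10.4], "rot": [0, 0, 0], "gripper": 4}, {"offset": [0, -0.05, 10.4], "rot": [0, 0, 0], "gripper": 2}, {"offset": [0, -0.05, 10.4], "rot": [0, 0, 0], "gripper": 1.5}, {"offset": [0, -0.05, 10.4], "rot": [0, 0, 0], "gripper": 1.5}, {"offset": [0, -0.05, 10.4], "rot": [0, 0, 0], "gripper": 1.5}]' --squeeze 60

```text
time_s: 6.1
eef_pos: [602.1, -139.4, 208.4]
ee_rot: [0.001, 0.759, 0.651, 0.0]
force: [-1.8, 0.4, 6.2]
grip_width: 0.307
grip_force: 58.6
```

```bash
python3 - <<'E'
from h import *
s=sense();print(s["time_s"],w2m(s["eef_pos"]),s["force"],s["wrist_torque"],s["grip_width"],s["grip_force"])
c=capture("scene");W=w2m(cloud(c).reshape(-1,3));C=c["color"].reshape(-1,3).max(1)
m=(abs(np.hypot(W[:,0],W[:,1]-240)-70)<12)&(W[:,2]>150)&(W[:,2]<280);print("cover top z",m.sum(),np.median(W[m][:,2]))
E
```

```text
6.1 [[  74.97232267 -165.09198183  208.4469655 ]] [-1.76682818  0.43947768  6.23089065] [ 0.0953701   0.26970454 -0.05031652] 0.3067956918488164 58.621705770492554
cover top z 1039 259.59444279685226
```

Emit:
step_arm --plan '[{"offset": [0, -0.05, 0.15], "rot": [0, 0, 0], "gripper": 1.5}, {"offset": [0, -0.1, 0.3], "rot": [0, 0, 0], "gripper": 1.5}, {"offset": [0, -0.1, 0.4], "rot": [0, 0, 0], "gripper": 1.5}, {"offset": [0, -0.1, 0.4], "rot": [0, 0, 0], "gripper": 1.5}]'

```text
time_s: 6.55
eef_pos: [600.8, -139.2, 204.6]
ee_rot: [0.001, 0.759, 0.651, 0.0]
force: [-4.2, 0.7, 9.3]
grip_width: 0.308
grip_force: 59.1
```

```bash
cat > st.py <<'E'
from h import *
s=sense();print(s["time_s"],w2m(s["eef_pos"]).round(2),"F mix",(s["force"][0]*cy+s["force"][1]*sy).round(2),(-s["force"][0]*sy+s["force"][1]*cy).round(2),s["force"][2].round(2),s["grip_width"].round(3),np.round(s["grip_force"],1))
c=capture("scene");W=w2m(cloud(c).reshape(-1,3))
m=(abs(np.hypot(W[:,0],W[:,1]-240)-70)<12)&(W[:,2]>118)&(W[:,2]<280)&(c["color"].reshape(-1,3).min(1)>90);print("cover top z",m.sum(),np.median(W[m][:,2]).round(2))
E
python3 st.py
```

```text
Traceback (most recent call last):
  File "st.py", line 2, in <module>
    s=sense();print(s["time_s"],w2m(s["eef_pos"]).round(2),"F mix",(s["force"][0]*cy+s["force"][1]*sy).round(2),(-s["force"][0]*sy+s["force"][1]*cy).round(2),s["force"][2].round(2),s["grip_width"].round(3),np.round(s["grip_force"],1))
                                                                                                                                                                                     ^^^^^^^^^^^^^^^^^^^^^
AttributeError: 'float' object has no attribute 'round'
```

```bash
sed -i 's/s\["grip_width"\].round(3)/np.round(s["grip_width"],3)/' st.py; cat >> st.py <<'E'
C=c["color"].reshape(-1,3).max(1);G0=W[(C<60)&(((W[:,1]<-192)&(W[:,1]>-211))|((W[:,1]>-135)&(W[:,1]<-110)))]
p=s["eef_pos"];e=w2m(p)[0]-[0,0,56]
G=G0[(np.hypot(G0[:,0]-e[0],G0[:,2]-e[2])<26)]
from scipy.optimize import least_squares
if len(G)>20:
    f=lambda q:np.hypot(G[:,0]-q[0],G[:,2]-q[1])-14
    q=least_squares(f,[e[0]-3,e[2]-5],loss="soft_l1",f_scale=2).x
    print("handle",len(G),q.round(1),"r",np.hypot(q[0],q[1]-175).round(1),"a",np.arctan2(175-q[1],q[0]).round(3))
save(c,"last")
E
python3 st.py
```

```text
6.55 [[  73.71 -165.06  204.65]] F mix -4.24 0.07 9.34 0.308 59.1
cover top z 905 260.72
handle 183 [ 72.4 146.8] r 77.7 a 0.371
```

Emit:
step_arm --plan '[{"offset": [0, -0.05, 0.1], "rot": [0, 0, 0], "gripper": 1.5}, {"offset": [0, -0.1, 0.2], "rot": [0, 0, 0], "gripper": 1.5}, {"offset": [0, -0.1, 0.3], "rot": [0, 0, 0], "gripper": 1.5}, {"offset": [0, -0.1, 0.3], "rot": [0, 0, 0], "gripper": 1.5}]'

```text
time_s: 7.0
eef_pos: [599.7, -139.0, 201.7]
ee_rot: [0.0, 0.759, 0.651, -0.0]
force: [-5.7, 1.3, 10.3]
grip_width: 0.308
grip_force: 59.3
```

```bash
python3 st.py; python3 -c "
import cv2;i=cv2.imread('pics/last.png')[150:310,270:430];cv2.imwrite('pics/c3.png',cv2.resize(i,None,fx=3.7,fy=3.7,interpolation=cv2.INTER_CUBIC))"
```

```text
7.0 [[  72.55 -165.05  201.73]] F mix -5.83 0.42 10.3 0.308 59.3
cover top z 914 261.65
handle 184 [ 71.1 143.9] r 77.6 a 0.412
```

View pics/c3.png

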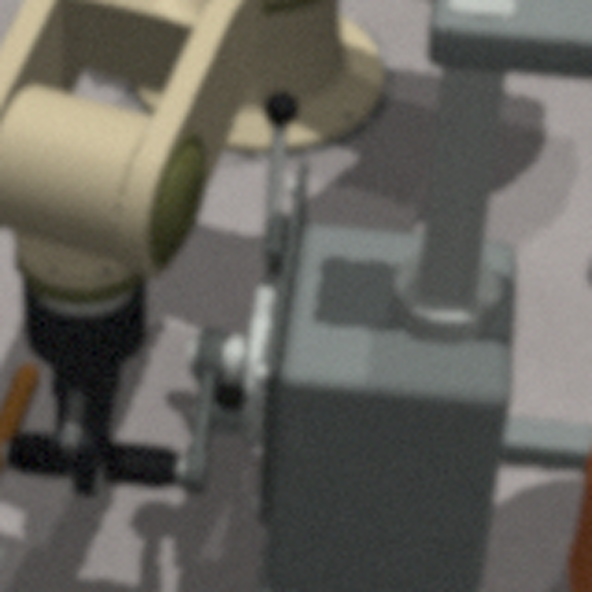

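The crank has wound about 0.1 rad and the cover has risen about 2 mm. The fingers grip the handle at crop (85,455). Next I'm measuring whether the pawl has sprung clear.

```bash
cat > pawl.py <<'E'
from h import *
from PIL import Image
E
python3 - <<'E'
from h import *
S=dict(np.load("scene0.npz"));c=capture("scene")
print(proj(c,m2w([[0,-64,225],[0,-64,252],[-20,-64,221],[-15,-64,250]])).round())
for n,W in(("old",S["W"]),("new",cloud(c))):
    L=w2m(W.reshape(-1,3));m=(L[:,1]<-52)&(L[:,1]>-80)&(abs(L[:,0])<95)&(L[:,2]>180)&(L[:,2]<275)
    L=L[m];r=np.hypot(L[:,0],L[:,2]-175)
    h=np.histogram2d(L[:,0],L[:,2],bins=[np.arange(-95,96,19),np.arange(180,276,8)])[0].astype(int)
    print(n,m.sum());print(h.T[::-1])
a=S["color"];b=c["color"]
o=np.hstack([cv2.resize(x[190:265,315:365,::-1],None,fx=7.5,fy=7.5,interpolation=cv2.INTER_CUBIC) for x in(a,b)])
cv2.imwrite("pics/c4.png",o)
E
rm pawl.py
```

```text
[[340. 233.]
 [341. 224.]
 [341. 228.]
 [341. 221.]]
old 358
[[ 0  0  6  0  0  0  0  0  0  0]
 [ 0  0  6  0  0  1  0  0  1  0]
 [ 0  2  6  1  2  2  2  3  4  8]
 [ 0  5 22 17  0  0  0  0  2  3]
 [ 0  1  4 16  5  7  0  0  0  0]
 [ 0  4  0  6 32 23  5  0  0  0]
 [ 0  2  0  0  0  5 36  1  0  3]
 [ 2  3  1  0  0  0  5  2  0  1]
 [ 0  3  0  0  0  0  4  7  0  3]
 [ 0  0  0  0 10 12  2 21  0  1]
 [ 0  0  0  0  0 15  1 13  0  3]]
new 388
[[ 0  0  0  0  0  0  0  0  0  0]
 [ 1  2 19  3  0  0  1  0  0  1]
 [ 9  3 10 18  2  1  2  3  6  7]
 [ 8  1  0  2  0  0  0  0  0  4]
 [12  2  0  0 10  5  0  0  0  0]
 [ 3  2  0  3 22 27  8  0  0  0]
 [ 3  2  3  8  0  4 18  6  0  1]
 [ 2  6  0  0  0  0 14  5  0  3]
 [ 1 15  0  0  0  2  1 11  0  2]
 [ 0  4  0  0  6 15  1 18  0  2]
 [ 0  0  0  0  2 15  0 18  0  3]]
```

View pics/c4.png

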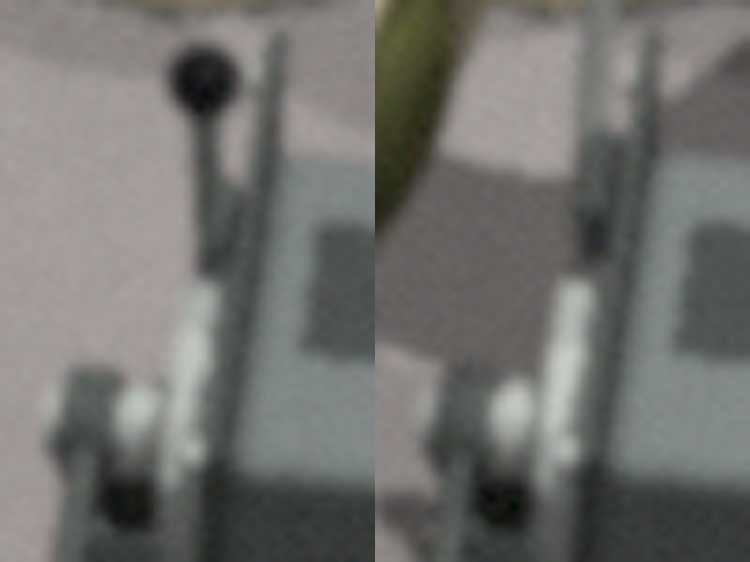

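The pawl hook has lifted. Its points at x of about -30 mm rose from z 236–250 to z 252–262, so I take it as clear. Now I'm planning a slow lowering along the circle, with allowance for arm compliance.

```bash
cat > plan.py <<'E'
import numpy as np,sys,json
# usage: plan.py a_from a_to rows ; state file holds current cmd (x,z) & centre
st=json.load(open("cmd.json"));C=np.array(st["C"]);cur=np.array(st["cmd"]);F,kx,kz=st["F"],3.6,2.3
a0,a1,n=float(sys.argv[1]),float(sys.argv[2]),int(sys.argv[3])
f=lambda a:C+80*np.array([np.cos(a),-np.sin(a)])-F*np.array([np.sin(a)/kx,np.cos(a)/kz])
err=cur-f(a0);out=[]
for i in range(1,n+1):
    t=f(a0+(a1-a0)*i/n)+err*(1-i/n)
    out.append([0,round((t[0]-cur[0])/10,2),round(-(t[1]-cur[1])/10,2)])
print(out);st["cmd"]=[cur[0]+out[-1][1]*10,cur[1]-out[-1][2]*10];json.dump(st,open("cmd.json","w"))
E
echo '{"C":[-0.8,233.6],"cmd":[74.2,197.6],"F":7}' > cmd.json; python3 plan.py 0.41 0 10
```

```text
[[0, np.float64(0.11), np.float64(-0.31)], [0, np.float64(0.2), np.float64(-0.63)], [0, np.float64(0.29), np.float64(-0.95)], [0, np.float64(0.36), np.float64(-1.28)], [0, np.float64(0.41), np.float64(-1.61)], [0, np.float64(0.46), np.float64(-1.94)], [0, np.float64(0.49), np.float64(-2.28)], [0, np.float64(0.51), np.float64(-2.62)], [0, np.float64(0.51), np.float64(-2.95)], [0, np.float64(0.5), np.float64(-3.3)]]
```

Emit:
step_arm --plan '[{"offset": [0, 0.11, -0.31], "rot": [0, 0, 0], "gripper": 1.5}, {"offset": [0, 0.2, -0.63], "rot": [0, 0, 0], "gripper": 1.5}, {"offset": [0, 0.29, -0.95], "rot": [0, 0, 0], "gripper": 1.5}, {"offset": [0, 0.36, -1.28], "rot": [0, 0, 0], "gripper": 1.5}, {"offset": [0, 0.41, -1.61], "rot": [0, 0, 0], "gripper": 1.5}, {"offset": [0, 0.46, -1.94], "rot": [0, 0, 0], "gripper": 1.5}, {"offset": [0, 0.49, -2.28], "rot": [0, 0, 0], "gripper": 1.5}, {"offset": [0, 0.51, -2.62], "rot": [0, 0, 0], "gripper": 1.5}, {"offset": [0, 0.51, -2.95], "rot": [0, 0, 0], "gripper": 1.5}, {"offset": [0, 0.5, -3.3], "rot": [0, 0, 0], "gripper": 1.5}]'

```text
time_s: 8.1
eef_pos: [605.9, -140.0, 235.2]
ee_rot: [0.003, 0.759, 0.651, 0.001]
force: [3.4, 0.3, 7.2]
grip_width: 0.308
grip_force: 59.0
```

```bash
python3 st.py
```

```text
8.1 [[  78.79 -165.12  235.19]] F mix 3.35 0.77 7.19 0.308 59.0
cover top z 914 251.0
handle 192 [ 78.  176.7] r 78.1 a -0.021
```

Lowering works: the head is down 10.6 mm, the load is a steady 7 N and the pawl is clear. I'm continuing.

```bash
sed -i 's/print(out)/print([[float(x) for x in o] for o in out])/' plan.py; python3 plan.py 0 -0.6 12;python3 plan.py -0.6 -1.2 12
```

```text
[[0.0, -0.0, -0.4], [0.0, -0.02, -0.8], [0.0, -0.06, -1.2], [0.0, -0.12, -1.59], [0.0, -0.2, -1.99], [0.0, -0.3, -2.38], [0.0, -0.42, -2.76], [0.0, -0.56, -3.14], [0.0, -0.71, -3.51], [0.0, -0.89, -3.87], [0.0, -1.08, -4.22], [0.0, -1.29, -4.57]]
[[0.0, -0.23, -0.33], [0.0, -0.47, -0.65], [0.0, -0.73, -0.96], [0.0, -1.0, -1.26], [0.0, -1.29, -1.54], [0.0, -1.59, -1.81], [0.0, -1.9, -2.06], [0.0, -2.22, -2.3], [0.0, -2.56, -2.52], [0.0, -2.91, -2.72], [0.0, -3.26, -2.91], [0.0, -3.63, -3.08]]
```

Emit:
step_arm --plan '[{"offset": [0, 0, -0.4], "rot": [0, 0, 0], "gripper": 1.5}, {"offset": [0, -0.02, -0.8], "rot": [0, 0, 0], "gripper": 1.5}, {"offset": [0, -0.06, -1.2], "rot": [0, 0, 0], "gripper": 1.5}, {"offset": [0, -0.12, -1.59], "rot": [0, 0, 0], "gripper": 1.5}, {"offset": [0, -0.2, -1.99], "rot": [0, 0, 0], "gripper": 1.5}, {"offset": [0, -0.3, -2.38], "rot": [0, 0, 0], "gripper": 1.5}, {"offset": [0, -0.42, -2.76], "rot": [0, 0, 0], "gripper": 1.5}, {"offset": [0, -0.56, -3.14], "rot": [0, 0, 0], "gripper": 1.5}, {"offset": [0, -0.71, -3.51], "rot": [0, 0, 0], "gripper": 1.5}, {"offset": [0, -0.89, -3.87], "rot": [0, 0, 0], "gripper": 1.5}, {"offset": [0, -1.08, -4.22], "rot": [0, 0, 0], "gripper": 1.5}, {"offset": [0, -1.29, -4.57], "rot": [0, 0, 0], "gripper": 1.5}]'

```text
time_s: 9.35
eef_pos: [591.8, -137.8, 280.1]
ee_rot: [0.0, 0.759, 0.651, 0.0]
force: [-4.3, 1.1, 4.7]
grip_width: 0.308
grip_force: 59.6
```

```bash
python3 st.py
```

```text
9.35 [[  64.56 -165.04  280.06]] F mix -4.45 0.4 4.7 0.308 59.6
cover top z 922 236.04
handle 195 [ 63.7 221.9] r 79.2 a -0.635
```

Emit:
step_arm --plan '[{"offset": [0, -0.23, -0.33], "rot": [0, 0, 0], "gripper": 1.5}, {"offset": [0, -0.47, -0.65], "rot": [0, 0, 0], "gripper": 1.5}, {"offset": [0, -0.73, -0.96], "rot": [0, 0, 0], "gripper": 1.5}, {"offset": [0, -1.0, -1.26], "rot": [0, 0, 0], "gripper": 1.5}, {"offset": [0, -1.29, -1.54], "rot": [0, 0, 0], "gripper": 1.5}, {"offset": [0, -1.59, -1.81], "rot": [0, 0, 0], "gripper": 1.5}, {"offset": [0, -1.9, -2.06], "rot": [0, 0, 0], "gripper": 1.5}, {"offset": [0, -2.22, -2.3], "rot": [0, 0, 0], "gripper": 1.5}, {"offset": [0, -2.56, -2.52], "rot": [0, 0, 0], "gripper": 1.5}, {"offset": [0, -2.91, -2.72], "rot": [0, 0, 0], "gripper": 1.5}, {"offset": [0, -3.26, -2.91], "rot": [0, 0, 0], "gripper": 1.5}, {"offset": [0, -3.63, -3.08], "rot": [0, 0, 0], "gripper": 1.5}]'

```text
time_s: 10.6
eef_pos: [554.9, -131.9, 309.1]
ee_rot: [-0.002, 0.759, 0.651, -0.001]
force: [-8.3, 2.1, -0.8]
grip_width: 0.303
grip_force: 59.2
```

```bash
python3 st.py; python3 plan.py -1.2 -1.8 12;python3 plan.py -1.8 -2.4 12
```

```text
10.6 [[  27.2  -164.75  309.11]] F mix -8.55 0.8 -0.8 0.303 59.2
cover top z 897 220.77
handle 200 [ 26.  251.3] r 80.6 a -1.242
[[0.0, -0.37, -0.15], [0.0, -0.75, -0.28], [0.0, -1.14, -0.39], [0.0, -1.53, -0.48], [0.0, -1.92, -0.56], [0.0, -2.32, -0.61], [0.0, -2.72, -0.64], [0.0, -3.12, -0.66], [0.0, -3.52, -0.65], [0.0, -3.92, -0.62], [0.0, -4.31, -0.58], [0.0, -4.71, -0.51]]
[[0.0, -0.39, 0.09], [0.0, -0.77, 0.19], [0.0, -1.15, 0.32], [0.0, -1.52, 0.46], [0.0, -1.89, 0.62], [0.0, -2.24, 0.8], [0.0, -2.59, 1.0], [0.0, -2.92, 1.21], [0.0, -3.24, 1.44], [0.0, -3.56, 1.69], [0.0, -3.85, 1.95], [0.0, -4.14, 2.23]]
```

Emit:
step_arm --plan '[{"offset": [0, -0.37, -0.15], "rot": [0, 0, 0], "gripper": 1.5}, {"offset": [0, -0.75, -0.28], "rot": [0, 0, 0], "gripper": 1.5}, {"offset": [0, -1.14, -0.39], "rot": [0, 0, 0], "gripper": 1.5}, {"offset": [0, -1.53, -0.48], "rot": [0, 0, 0], "gripper": 1.5}, {"offset": [0, -1.92, -0.56], "rot": [0, 0, 0], "gripper": 1.5}, {"offset": [0, -2.32, -0.61], "rot": [0, 0, 0], "gripper": 1.5}, {"offset": [0, -2.72, -0.64], "rot": [0, 0, 0], "gripper": 1.5}, {"offset": [0, -3.12, -0.66], "rot": [0, 0, 0], "gripper": 1.5}, {"offset": [0, -3.52, -0.65], "rot": [0, 0, 0], "gripper": 1.5}, {"offset": [0, -3.92, -0.62], "rot": [0, 0, 0], "gripper": 1.5}, {"offset": [0, -4.31, -0.58], "rot": [0, 0, 0], "gripper": 1.5}, {"offset": [0, -4.71, -0.51], "rot": [0, 0, 0], "gripper": 1.5}]'

```text
time_s: 11.85
eef_pos: [507.9, -124.4, 311.7]
ee_rot: [-0.004, 0.759, 0.651, -0.002]
force: [-4.4, 1.8, -15.5]
grip_width: 0.307
grip_force: 59.9
```

```bash
python3 st.py
```

```text
11.85 [[ -20.36 -164.41  311.69]] F mix -4.66 1.13 -15.46 0.307 59.9
cover top z 860 205.52
handle 189 [-22.4 253.7] r 81.8 a -1.848
```

```bash
python3 - <<'E'
import json
s=json.load(open("cmd.json"));print(s)
# undo the unexecuted second plan
s["cmd"]=[s["cmd"][0]+41.4,s["cmd"][1]+22.3];s["C"]=[-0.8,230.0];json.dump(s,open("cmd.json","w"));print(s)
E
python3 plan.py -1.8 -2.4 12
```

```text
{'C': [-0.8, 233.6], 'cmd': [-58.5, 289.90000000000003], 'F': 7}
{'C': [-0.8, 230.0], 'cmd': [-17.1, 312.20000000000005], 'F': 7}
[[0.0, -0.39, 0.12], [0.0, -0.77, 0.25], [0.0, -1.15, 0.41], [0.0, -1.52, 0.58], [0.0, -1.89, 0.77], [0.0, -2.24, 0.98], [0.0, -2.59, 1.21], [0.0, -2.92, 1.45], [0.0, -3.24, 1.71], [0.0, -3.56, 1.99], [0.0, -3.85, 2.28], [0.0, -4.14, 2.59]]
```

Emit:
step_arm --plan '[{"offset": [0, -0.39, 0.12], "rot": [0, 0, 0], "gripper": 1.5}, {"offset": [0, -0.77, 0.25], "rot": [0, 0, 0], "gripper": 1.5}, {"offset": [0, -1.15, 0.41], "rot": [0, 0, 0], "gripper": 1.5}, {"offset": [0, -1.52, 0.58], "rot": [0, 0, 0], "gripper": 1.5}, {"offset": [0, -1.89, 0.77], "rot": [0, 0, 0], "gripper": 1.5}, {"offset": [0, -2.24, 0.98], "rot": [0, 0, 0], "gripper": 1.5}, {"offset": [0, -2.59, 1.21], "rot": [0, 0, 0], "gripper": 1.5}, {"offset": [0, -2.92, 1.45], "rot": [0, 0, 0], "gripper": 1.5}, {"offset": [0, -3.24, 1.71], "rot": [0, 0, 0], "gripper": 1.5}, {"offset": [0, -3.56, 1.99], "rot": [0, 0, 0], "gripper": 1.5}, {"offset": [0, -3.85, 2.28], "rot": [0, 0, 0], "gripper": 1.5}, {"offset": [0, -4.14, 2.59], "rot": [0, 0, 0], "gripper": 1.5}]'

```text
time_s: 13.1
eef_pos: [469.2, -118.2, 288.7]
ee_rot: [0.001, 0.759, 0.651, 0.002]
force: [5.6, 7.9, -16.5]
grip_width: 0.307
grip_force: 61.2
```

```bash
python3 st.py; python3 plan.py -2.4 -3.0 12
```

```text
13.1 [[ -59.65 -164.13  288.7 ]] F mix 4.31 8.68 -16.53 0.307 61.2
cover top z 833 191.52
handle 175 [-60.2 230.4] r 81.8 a -2.397
[[0.0, -0.27, 0.29], [0.0, -0.52, 0.6], [0.0, -0.76, 0.91], [0.0, -0.99, 1.24], [0.0, -1.19, 1.58], [0.0, -1.38, 1.93], [0.0, -1.55, 2.29], [0.0, -1.7, 2.66], [0.0, -1.84, 3.04], [0.0, -1.95, 3.42], [0.0, -2.05, 3.81], [0.0, -2.12, 4.2]]
```

```bash
python3 - <<'E'
import json
s=json.load(open("cmd.json"))
s["cmd"]=[s["cmd"][0]+21.2,s["cmd"][1]+42.0];s["C"]=[2.5,227.5];json.dump(s,open("cmd.json","w"));print(s)
E
python3 plan.py -2.4 -3.0 12
```

```text
{'C': [2.5, 227.5], 'cmd': [-58.5, 286.30000000000007], 'F': 7}
[[0.0, -0.24, 0.31], [0.0, -0.47, 0.64], [0.0, -0.68, 0.98], [0.0, -0.88, 1.33], [0.0, -1.05, 1.69], [0.0, -1.22, 2.06], [0.0, -1.36, 2.44], [0.0, -1.48, 2.83], [0.0, -1.59, 3.23], [0.0, -1.68, 3.63], [0.0, -1.74, 4.04], [0.0, -1.79, 4.45]]
```

Emit:
step_arm --plan '[{"offset": [0.02, -0.24, 0.31], "rot": [0, 0, 0], "gripper": 1.5}, {"offset": [0.04, -0.47, 0.64], "rot": [0, 0, 0], "gripper": 1.5}, {"offset": [0.06, -0.68, 0.98], "rot": [0, 0, 0], "gripper": 1.5}, {"offset": [0.08, -0.88, 1.33], "rot": [0, 0, 0], "gripper": 1.5}, {"offset": [0.1, -1.05, 1.69], "rot": [0, 0, 0], "gripper": 1.5}, {"offset": [0.12, -1.22, 2.06], "rot": [0, 0, 0], "gripper": 1.5}]'

```text
time_s: 13.75
eef_pos: [456.3, -115.8, 268.9]
ee_rot: [0.0, 0.759, 0.651, -0.0]
force: [-7.7, 2.1, -7.7]
grip_width: 0.303
grip_force: 62.4
```

```bash
python3 st.py
```

```text
13.75 [[ -72.71 -163.78  268.87]] F mix -7.94 0.94 -7.72 0.303 62.4
cover top z 805 184.06
handle 170 [-73.4 210.6] r 81.6 a -2.69
```

```bash
python3 - <<'E'
import json
s=json.load(open("cmd.json"));s["cmd"]=[-70.7,265.7];s["C"]=[1.5,227.5];json.dump(s,open("cmd.json","w"))
E
python3 plan.py -2.7 -3.25 11
```

```text
[[0.0, -0.16, 0.37], [0.0, -0.31, 0.75], [0.0, -0.44, 1.14], [0.0, -0.55, 1.53], [0.0, -0.64, 1.93], [0.0, -0.7, 2.33], [0.0, -0.75, 2.74], [0.0, -0.78, 3.15], [0.0, -0.79, 3.56], [0.0, -0.78, 3.97], [0.0, -0.75, 4.38]]
```

Emit:
step_arm --plan '[{"offset": [0, -0.16, 0.37], "rot": [0, 0, 0], "gripper": 1.5}, {"offset": [0, -0.31, 0.75], "rot": [0, 0, 0], "gripper": 1.5}, {"offset": [0, -0.44, 1.14], "rot": [0, 0, 0], "gripper": 1.5}, {"offset": [0, -0.55, 1.53], "rot": [0, 0, 0], "gripper": 1.5}, {"offset": [0, -0.64, 1.93], "rot": [0, 0, 0], "gripper": 1.5}, {"offset": [0, -0.7, 2.33], "rot": [0, 0, 0], "gripper": 1.5}, {"offset": [0, -0.75, 2.74], "rot": [0, 0, 0], "gripper": 1.5}, {"offset": [0, -0.78, 3.15], "rot": [0, 0, 0], "gripper": 1.5}, {"offset": [0, -0.79, 3.56], "rot": [0, 0, 0], "gripper": 1.5}, {"offset": [0, -0.78, 3.97], "rot": [0, 0, 0], "gripper": 1.5}, {"offset": [0, -0.75, 4.38], "rot": [0, 0, 0], "gripper": 1.5}]'

```text
time_s: 14.9
eef_pos: [449.0, -114.7, 224.6]
ee_rot: [0.0, 0.759, 0.651, -0.0]
force: [-5.7, 3.0, -10.3]
grip_width: 0.305
grip_force: 62.3
```

```bash
python3 st.py
```

```text
14.9 [[ -80.1  -163.72  224.64]] F mix -6.13 2.09 -10.25 0.305 62.3
cover top z 814 169.72
handle 165 [-81.5 166.1] r 82.0 a 3.033
```

```bash
python3 - <<'E'
import json
s=json.load(open("cmd.json"));s["C"]=[-0.5,228];json.dump(s,open("cmd.json","w"))
E
python3 plan.py -3.25 -3.85 12
```

```text
[[0.0, 0.03, 0.39], [0.0, 0.07, 0.79], [0.0, 0.14, 1.18], [0.0, 0.22, 1.56], [0.0, 0.33, 1.94], [0.0, 0.45, 2.31], [0.0, 0.59, 2.68], [0.0, 0.76, 3.03], [0.0, 0.93, 3.38], [0.0, 1.13, 3.72], [0.0, 1.34, 4.05], [0.0, 1.57, 4.36]]
```

Emit:
step_arm --plan '[{"offset": [0, 0.03, 0.39], "rot": [0, 0, 0], "gripper": 1.5}, {"offset": [0, 0.07, 0.79], "rot": [0, 0, 0], "gripper": 1.5}, {"offset": [0, 0.14, 1.18], "rot": [0, 0, 0], "gripper": 1.5}, {"offset": [0, 0.22, 1.56], "rot": [0, 0, 0], "gripper": 1.5}, {"offset": [0, 0.33, 1.94], "rot": [0, 0, 0], "gripper": 1.5}, {"offset": [0, 0.45, 2.31], "rot": [0, 0, 0], "gripper": 1.5}, {"offset": [0, 0.59, 2.68], "rot": [0, 0, 0], "gripper": 1.5}, {"offset": [0, 0.76, 3.03], "rot": [0, 0, 0], "gripper": 1.5}, {"offset": [0, 0.93, 3.38], "rot": [0, 0, 0], "gripper": 1.5}, {"offset": [0, 1.13, 3.72], "rot": [0, 0, 0], "gripper": 1.5}, {"offset": [0, 1.34, 4.05], "rot": [0, 0, 0], "gripper": 1.5}, {"offset": [0, 1.57, 4.36], "rot": [0, 0, 0], "gripper": 1.5}]'

```text
time_s: 16.15
eef_pos: [467.0, -117.6, 181.8]
ee_rot: [0.003, 0.759, 0.651, 0.002]
force: [9.3, 3.2, -5.6]
grip_width: 0.299
grip_force: 62.6
```

```bash
python3 st.py; python3 plan.py -3.85 -4.4 11
```

```text
16.15 [[ -61.86 -163.9   181.77]] F mix 8.67 4.57 -5.6 0.299 62.6
cover top z 785 155.03
handle 129 [-62.9 123.6] r 81.2 a 2.456
[[0.0, 0.26, 0.31], [0.0, 0.54, 0.6], [0.0, 0.82, 0.88], [0.0, 1.13, 1.15], [0.0, 1.44, 1.4], [0.0, 1.77, 1.63], [0.0, 2.11, 1.85], [0.0, 2.46, 2.05], [0.0, 2.82, 2.24], [0.0, 3.18, 2.4], [0.0, 3.56, 2.55]]
```

Emit:
step_arm --plan '[{"offset": [0, 0.26, 0.31], "rot": [0, 0, 0], "gripper": 1.5}, {"offset": [0, 0.54, 0.6], "rot": [0, 0, 0], "gripper": 1.5}, {"offset": [0, 0.82, 0.88], "rot": [0, 0, 0], "gripper": 1.5}, {"offset": [0, 1.13, 1.15], "rot": [0, 0, 0], "gripper": 1.5}, {"offset": [0, 1.44, 1.4], "rot": [0, 0, 0], "gripper": 1.5}, {"offset": [0, 1.77, 1.63], "rot": [0, 0, 0], "gripper": 1.5}, {"offset": [0, 2.11, 1.85], "rot": [0, 0, 0], "gripper": 1.5}, {"offset": [0, 2.46, 2.05], "rot": [0, 0, 0], "gripper": 1.5}, {"offset": [0, 2.82, 2.24], "rot": [0, 0, 0], "gripper": 1.5}, {"offset": [0, 3.18, 2.4], "rot": [0, 0, 0], "gripper": 1.5}, {"offset": [0, 3.56, 2.55], "rot": [0, 0, 0], "gripper": 1.5}]'

```text
time_s: 17.3
eef_pos: [503.3, -123.4, 157.5]
ee_rot: [0.005, 0.759, 0.651, 0.003]
force: [10.7, 3.6, 1.9]
grip_width: 0.303
grip_force: 63.3
```

```bash
python3 st.py; cp cmd.json cmd_a.json; cat cmd.json; python3 plan.py -4.4 -4.8 10; python3 - <<'E'
from h import *
c=capture("scene");cv2.imwrite("pics/c5.png",cv2.resize(c["color"][180:340,400:540,::-1],None,fx=3.5,fy=3.5,interpolation=cv2.INTER_CUBIC))
E
```

```text
17.3 [[ -25.14 -164.17  157.5 ]] F mix 9.99 5.21 1.91 0.303 63.3
cover top z 774 140.81
handle 159 [-24.9  99.3] r 79.7 a 1.888
{"C": [-0.5, 228], "cmd": [-26.9, 152.79999999999998], "F": 7}[[0.0, 0.3, 0.1], [0.0, 0.61, 0.2], [0.0, 0.92, 0.27], [0.0, 1.24, 0.34], [0.0, 1.55, 0.4], [0.0, 1.87, 0.44], [0.0, 2.19, 0.47], [0.0, 2.51, 0.48], [0.0, 2.83, 0.49], [0.0, 3.15, 0.48]]
```

View pics/c5.png

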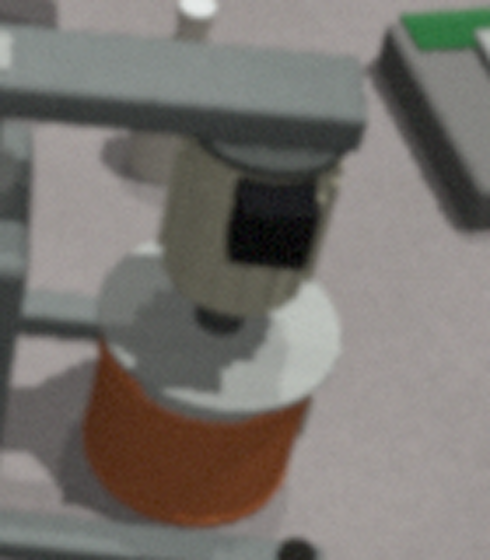

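The cover is now about 15–20 mm above the rim (lower edge at crop 210,410). I'm continuing a little slower.

Emit:
step_arm --plan '[{"offset": [0, 0.3, 0.1], "rot": [0, 0, 0], "gripper": 1.5}, {"offset": [0, 0.61, 0.2], "rot": [0, 0, 0], "gripper": 1.5}, {"offset": [0, 0.92, 0.27], "rot": [0, 0, 0], "gripper": 1.5}, {"offset": [0, 1.24, 0.34], "rot": [0, 0, 0], "gripper": 1.5}, {"offset": [0, 1.55, 0.4], "rot": [0, 0, 0], "gripper": 1.5}, {"offset": [0, 1.87, 0.44], "rot": [0, 0, 0], "gripper": 1.5}, {"offset": [0, 2.19, 0.47], "rot": [0, 0, 0], "gripper": 1.5}, {"offset": [0, 2.51, 0.48], "rot": [0, 0, 0], "gripper": 1.5}, {"offset": [0, 2.83, 0.49], "rot": [0, 0, 0], "gripper": 1.5}, {"offset": [0, 3.15, 0.48], "rot": [0, 0, 0], "gripper": 1.5}]'

```text
time_s: 18.4
eef_pos: [534.9, -128.5, 154.3]
ee_rot: [0.006, 0.759, 0.651, 0.003]
force: [7.0, 2.7, 13.5]
grip_width: 0.308
grip_force: 64.3
```

```bash
python3 st.py; python3 plan.py -4.8 -5.0 10
```

```text
18.4 [[   6.88 -164.37  154.27]] F mix 6.51 3.71 13.53 0.308 64.3
cover top z 768 130.71
handle 169 [ 6.8 96.9] r 78.4 a 1.484
[[0.0, 0.16, -0.01], [0.0, 0.32, -0.02], [0.0, 0.48, -0.04], [0.0, 0.64, -0.06], [0.0, 0.79, -0.08], [0.0, 0.95, -0.11], [0.0, 1.11, -0.14], [0.0, 1.26, -0.17], [0.0, 1.42, -0.2], [0.0, 1.57, -0.24]]
```

```bash
python3 - <<'E'
import json
s=json.load(open("cmd.json"));s["cmd"]=[s["cmd"][0]-15.7,s["cmd"][1]-2.4];s["C"]=[-0.5,231.5];json.dump(s,open("cmd.json","w"));print(s)
E
python3 plan.py -4.8 -4.98 9
```

```text
{'C': [-0.5, 231.5], 'cmd': [4.600000000000005, 147.99999999999997], 'F': 7}
[[0.0, 0.16, -0.05], [0.0, 0.32, -0.1], [0.0, 0.48, -0.16], [0.0, 0.63, -0.21], [0.0, 0.79, -0.28], [0.0, 0.95, -0.34], [0.0, 1.11, -0.41], [0.0, 1.26, -0.48], [0.0, 1.42, -0.55]]
```

Emit:
step_arm --plan '[{"offset": [0, 0.16, -0.05], "rot": [0, 0, 0], "gripper": 1.5}, {"offset": [0, 0.32, -0.1], "rot": [0, 0, 0], "gripper": 1.5}, {"offset": [0, 0.48, -0.16], "rot": [0, 0, 0], "gripper": 1.5}, {"offset": [0, 0.63, -0.21], "rot": [0, 0, 0], "gripper": 1.5}, {"offset": [0, 0.79, -0.28], "rot": [0, 0, 0], "gripper": 1.5}, {"offset": [0, 0.95, -0.34], "rot": [0, 0, 0], "gripper": 1.5}, {"offset": [0, 1.11, -0.41], "rot": [0, 0, 0], "gripper": 1.5}, {"offset": [0, 1.26, -0.48], "rot": [0, 0, 0], "gripper": 1.5}, {"offset": [0, 1.42, -0.55], "rot": [0, 0, 0], "gripper": 1.5}]'

```text
time_s: 19.35
eef_pos: [547.6, -130.6, 157.1]
ee_rot: [0.004, 0.759, 0.651, 0.002]
force: [10.7, -1.3, -9.9]
grip_width: 0.305
grip_force: 62.4
```

```bash
python3 st.py; python3 plan.py -4.98 -5.1 6
```

```text
19.35 [[  19.81 -164.54  157.08]] F mix 10.8 0.31 -9.86 0.305 62.4
cover top z 753 126.85
handle 167 [19.1 98.9] r 78.5 a 1.325
[[0.0, 0.15, -0.04], [0.0, 0.31, -0.08], [0.0, 0.46, -0.13], [0.0, 0.61, -0.17], [0.0, 0.76, -0.22], [0.0, 0.91, -0.28]]
```

```bash
python3 - <<'E'
import json
s=json.load(open("cmd.json"));s["cmd"]=[s["cmd"][0]-9.1,s["cmd"][1]-2.8];s["C"]=[-0.5,229.8];json.dump(s,open("cmd.json","w"));print(s)
E
python3 plan.py -4.98 -5.06 4
```

```text
{'C': [-0.5, 229.8], 'cmd': [18.800000000000004, 153.49999999999997], 'F': 7}
[[0.0, 0.15, 0.0], [0.0, 0.31, 0.0], [0.0, 0.46, 0.0], [0.0, 0.61, -0.0]]
```

Emit:
step_arm --plan '[{"offset": [0, 0.15, 0], "rot": [0, 0, 0], "gripper": 1.5}, {"offset": [0, 0.3, 0], "rot": [0, 0, 0], "gripper": 1.5}, {"offset": [0, 0.45, 0], "rot": [0, 0, 0], "gripper": 1.5}, {"offset": [0, 0.6, 0], "rot": [0, 0, 0], "gripper": 1.5}, {"offset": [0, 0.6, 0], "rot": [0, 0, 0], "gripper": 1.5}]'

```text
time_s: 19.9
eef_pos: [554.3, -131.6, 159.0]
ee_rot: [0.005, 0.759, 0.651, 0.003]
force: [7.7, 0.9, 4.8]
grip_width: 0.305
grip_force: 63.9
```

```bash
python3 st.py; python3 plan.py -5.06 -5.14 4
```

```text
19.9 [[  26.51 -164.52  159.01]] F mix 7.43 2.08 4.84 0.305 63.9
cover top z 755 124.52
handle 172 [ 25.8 101.8] r 77.7 a 1.232
[[0.0, 0.15, -0.05], [0.0, 0.3, -0.11], [0.0, 0.45, -0.16], [0.0, 0.6, -0.22]]
```

Emit:
step_arm --plan '[{"offset": [0, 0.15, -0.05], "rot": [0, 0, 0], "gripper": 1.5}, {"offset": [0, 0.3, -0.11], "rot": [0, 0, 0], "gripper": 1.5}, {"offset": [0, 0.45, -0.16], "rot": [0, 0, 0], "gripper": 1.5}, {"offset": [0, 0.45, -0.16], "rot": [0, 0, 0], "gripper": 1.5}]'

```text
time_s: 20.35
eef_pos: [558.7, -132.3, 160.8]
ee_rot: [0.005, 0.759, 0.651, 0.003]
force: [5.8, 1.4, 6.9]
grip_width: 0.304
grip_force: 63.9
```

```bash
python3 st.py
```

```text
20.35 [[  30.98 -164.56  160.83]] F mix 5.49 2.22 6.88 0.304 63.9
cover top z 759 123.0
handle 163 [ 30.6 103.1] r 78.1 a 1.168
```

Emit:
step_arm --plan '[{"offset": [0, 0.15, -0.07], "rot": [0, 0, 0], "gripper": 1.5}, {"offset": [0, 0.3, -0.14], "rot": [0, 0, 0], "gripper": 1.5}, {"offset": [0, 0.44, -0.21], "rot": [0, 0, 0], "gripper": 1.5}, {"offset": [0, 0.44, -0.21], "rot": [0, 0, 0], "gripper": 1.5}]'

```text
time_s: 20.8
eef_pos: [562.9, -133.0, 162.9]
ee_rot: [0.005, 0.759, 0.651, 0.002]
force: [5.9, 0.2, 7.0]
grip_width: 0.307
grip_force: 63.9
```

```bash
python3 st.py
```

```text
20.8 [[  35.22 -164.61  162.85]] F mix 5.78 1.11 6.98 0.307 63.9
cover top z 714 121.76
handle 171 [ 34.4 105.1] r 77.9 a 1.113
```

Emit:
step_arm --plan '[{"offset": [0, 0.1, -0.05], "rot": [0, 0, 0], "gripper": 1.5}, {"offset": [0, 0.2, -0.1], "rot": [0, 0, 0], "gripper": 1.5}, {"offset": [0, 0.3, -0.15], "rot": [0, 0, 0], "gripper": 1.5}, {"offset": [0, 0.3, -0.15], "rot": [0, 0, 0], "gripper": 1.5}]'

```text
time_s: 21.25
eef_pos: [563.6, -133.1, 162.9]
ee_rot: [0.002, 0.759, 0.651, 0.0]
force: [-4.0, -0.2, 6.4]
grip_width: 0.304
grip_force: 63.8
```

```bash
python3 st.py
```

```text
21.25 [[  36.   -164.61  162.91]] F mix -3.96 -0.84 6.41 0.304 63.8
cover top z 723 121.67
handle 171 [ 34.7 105.3] r 77.9 a 1.109
```

The load on the handle has dropped to about 0 and the head has stopped, so the cover has landed. I'm releasing the crank and withdrawing straight up.

Emit:
step_arm --plan '[{"offset": [0, 0, 0], "rot": [0, 0, 0], "gripper": 3.5}, {"offset": [0, 0, 0], "rot": [0, 0, 0], "gripper": 6}, {"offset": [0, 0, 0], "rot": [0, 0, 0], "gripper": 7}, {"offset": [0, 0, 0], "rot": [0, 0, 0], "gripper": 7}, {"offset": [0, 0, -1], "rot": [0, 0, 0], "gripper": 7}, {"offset": [0, 0, -3], "rot": [0, 0, 0], "gripper": 7}, {"offset": [-0.5, 0, -6], "rot": [0, 0, 0], "gripper": 7}, {"offset": [-1, 0, -9], "rot": [0, 0, 0], "gripper": 7}, {"offset": [-2, 0, -12], "rot": [0, 0, 0], "gripper": 7}, {"offset": [-3, 0, -15], "rot": [0, 0, 0], "gripper": 7}, {"offset": [-3, 0, -18], "rot": [0, 0, 0], "gripper": 7}, {"offset": [-3, 0, -18], "rot": [0, 0, 0], "gripper": 7}]'

```text
time_s: 22.5
eef_pos: [558.9, -162.2, 346.1]
ee_rot: [0.004, 0.759, 0.651, 0.002]
force: [-0.0, -0.3, 0.1]
grip_width: 0.82
grip_force: 0.0
```

```bash
python3 st.py; python3 - <<'E'
from h import *
c=capture("scene");cv2.imwrite("pics/end.png",c["color"][...,::-1])
W=w2m(cloud(c).reshape(-1,3));C=c["color"].reshape(-1,3).max(1)
m=(C<60)&(W[:,1]<-115)&(W[:,1]>-205)&(abs(W[:,0]-36)<30)&(abs(W[:,2]-105)<30);print(m.sum(),np.median(W[m],0))
E
```

```text
22.5 [[  35.69 -194.13  346.05]] F mix 0.01 -0.25 0.14 0.82 0.0
cover top z 755 121.65
331 [  44.54375709 -160.02923174  114.35116091]
```

View pics/end.png

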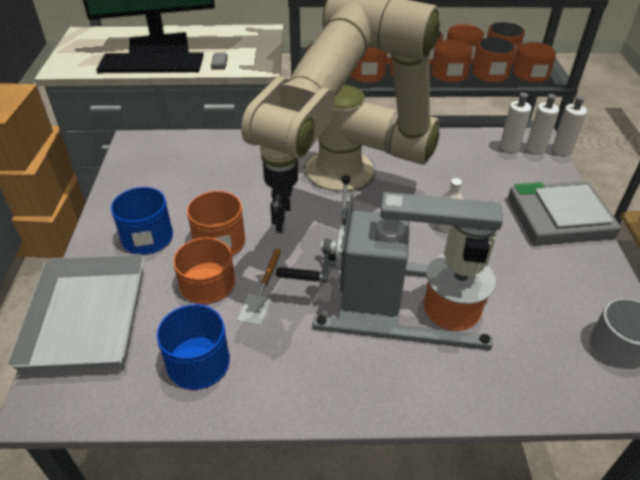

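The cover sits on the tin at about (460,285). Its height hasn't changed since I let go, the lever is still over, and the arm is clear of everything.

```bash
python3 -c "
from rig import *
print(finish_job())"
```

```text
the job is handed in; nothing more can be done
None
```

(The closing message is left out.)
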